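# Set the hold-down screw of the stick guide

### The job

Craft sticks must slide under the foot of the stick guide's hold-down screw with a little clearance. Turn the wing head clockwise until you feel the foot bottom on the anvil - nip it firmly but do not force it (stay below about half a newton-metre) - then back it off a quarter of a turn and let go, leaving the glue stick, spool and eraser where they are.

Things in the scene. Friction and masses are not known exactly. Their poses are not given: they have to be found in the camera images.
- guide: Stick guide, fixed: wooden board 140 x 120 x 14 mm with two low fences, and a grey C-frame whose arm holds an upright hold-down screw in a round housing 54 mm across (top 112 mm up). Origin: centre of the board's underside, z up; column at +x, screw axis at x = -20 mm, y = 0. Yaw within 0.5 rad.
- wing_grip (a point): The screw's wing head: an upright flat steel bar 54 mm long, 10 thick, 24 high. Point on the upright screw axis, 10 mm below the bar's top edge (which is about 0.17 m above the table); x along the bar, y through its thickness, z up. Below the bar: a hub 18 mm across, 9 mm high, then over 20 mm of bare screw. Clockwise from above lowers it, 6 mm a turn; it stays where it is left.
- foot_under (a point): Centre of the underside of the screw's round steel foot (28 mm across), on the screw axis, 129 mm below wing_grip; z up, x along the wing head. It rises and falls with the wing head.
- anvil_top (a point): Centre of the top face of the steel anvil, a disc 38 mm across in the board under the foot, 29 mm above the table; z up. The foot starts 1.2 to 3.2 mm above it (1.3 to 3.3 rad of turning). At which angle of the wing head the screw bottoms differs each time, and measured heights are too rough to tell: it has to be felt.
- shaft: The threaded shaft between wing head and foot, turning with the wing head; origin on the axis, 27 mm below wing_grip. Running free it takes about 0.1 N m (held still, anything within 0.1 N m either way). From where the foot meets the anvil the torque climbs by about 3 N m per radian; the thrust on the shaft's seat is that climb divided by 16 mm.
- glue_mid (a point): Glue stick standing upright, 30 mm across, 95 mm tall; point at its centre. A bystander.
- spool_mid (a point): Thread spool standing upright, 29 mm across, 48 mm tall; point at its centre. A bystander.
- eraser_mid (a point): Eraser lying flat, 43 x 17 x 12 mm; point at its centre. A bystander.

How it is judged:
By the outcome, as a careful person would: the job done as asked, in the order asked, and still so for the second after the job is handed in, with the robot touching nothing.
It also fails if it takes over 72 s, if anything falls off the work surface, if the arm or the gripper's body presses on something with over 40 N, if the wrist force passes 120 N, or if a joint passes its speed limit or range.

### The arm

A 6-joint arm with a two-finger parallel gripper is mounted at the origin on a cart in front of the work surface, level with it; the furniture and walls round the work are solid. World frame = base frame: x ahead of the robot, y to its left, z up, the work surface at z = 0. Lengths are in m, angles in rad, forces in N, time in s.
With the tool pointing down it reaches from about 0.3 to 0.875 m from the base axis. Payload 6.4 kg.
Tool frame: the origin (TCP) lies midway between the tips of the shut fingers; the grasp point (between the pads) lies 19 mm behind it (ctrl.hold_point_z is the distance from the TCP to the grasp point, in m); z points along the fingers, y is the line along which they close (so a half turn about z gives the same grasp; the last joint's range is limited). The gripper opens to 85 mm and grips with 20 to 120 N. Pads are 22 mm wide; open, the fingers measure 114 mm over their backs; the gripper's body (76 mm by 85 mm) begins 54 mm behind the grasp point. The pads swing forward as they close: fully open they stand 13 mm farther back than shut.
Start: joints at [0.975, 0.181, 1.607, -0, 1.354, -0.206], TCP at [0.218, 0.532, 0.231] pointing down, gripper open.
Joint ranges: [-2.99, 2.99], [-0.89, 2.07], [0.3, 2.58], [-1.14, 4.28], [0, 2.63], [-3.12, 3.12]. Speed limits (rad/s): [2.57, 2.57, 3.01, 3.14, 3.14, 3.14].

### API

Orientations are given as a unit quaternion [w, x, y, z].
In Python, from bench import ctrl gives the robot as it stands.
- The arm moves only by the tool carry_out, never from a script. Its argument "plan" is text: rows parted by semicolons, each of 6 numbers parted by spaces: the shift along the tool's x, y, z as a fraction of full scale, then the turn, a rotation vector about the tool's x, y, z as a fraction of full scale. A call has exactly 8 rows; each row shifts and turns the commanded pose from where the row before left it, along the tool's axes as they then stand; what a row does not reach is not made up. Full scale, the value 1, is 40 mm for a shift and 0.1 rad for a turn. A row lasts 1/12 s, in which the tool goes at most 41.7 mm and 7.16 degrees, less where a joint would pass 70% of its speed; a pose out of reach is approached as far as the arm can. A call with a number of a shift or a turn outside -1 to 1 is refused whole. A call with a gripper value outside its range is refused whole. "claw" is the gripper's target within -1 to 1 (shut at 1, half-way at 0, fully open at -1), set as the call begins (left out, the last holds). The fingers move at their own pace and stop on an object; the grip force is fixed at half the most. Time passes only in rows, so rows that do not move let the fingers close, or fill a call up. It gives the time, the measured TCP pose, the force, the opening and the grip force at its end, in the units of the state.
- ctrl.get_obs(): the state, without advancing time (a new reading comes with each control period).
- ctrl.camera(name): name is "scene" or "side" or "wrist"; returns a dict with "pixels" (384x512x3 uint8, red, green, blue), "mtx" (3x3 intrinsics, pixels), "k1" (the pictures are not rectified: a ray, as slopes to the right and down, at radius r is drawn at 1 + k1 r^2 times it, then the intrinsics apply), "R" (3x3) and "t" (3): a world point X has camera coordinates R X + t. Camera axes: x right, y down, z forward; pixel columns grow to the right and rows downward; lengths in m; the calibration is good to about 2 mm. A picture is of the moment at which its call begins. There is no depth.
- ctrl.hand_in(): hands the job in; it is judged then, once.
The state is a dict: "time_s": time; "q": joint angles; "dq": joint speeds; "joint_efforts": joint torques, N m; "eef_pos": TCP position; "eef_rot": TCP orientation; "wrist_force": force on the tool from outside, world axes, zero at the start; "torque": the same for the moment, N m; "opening": opening from 0.0 (shut) to 1.0 (fully open); "grasp_force": force on a finger pad.
Only numpy, scipy, OpenCV 4.12 (cv2) and the standard library are available. Lean on these libraries where they do the work, as an engineer would, in place of code of your own. Each camera call takes 0.05 s, during which the arm holds its last target. There are 200 camera calls.

## Working session

There is one attempt and no reset: what is moved stays moved. The work goes in short steps, Python scripts to look and compute and a tool call to move; the robot and the scene stay as the last step left them, time stands still between calls to the robot, and variables do not carry over. Pictures are saved under pics/ and viewed, at most 10 in all, crops included, and the job is handed in when it is done.

Besides the shell and the picture viewer there is one more tool, called as name(argument=value, ...), one argument or row to a line, values as JSON. carry_out: Moves the arm, as the interface text tells. Shift numbers are shares of 40 mm and turn numbers shares of 0.1 rad, none past 1 either way. Its arguments: {"type":"object","properties":{"plan":{"type":"string"},"claw":{"type":"number"}},"required":["plan"]}

```bash
mkdir -p pics; ls
python3 - <<'E'
from bench import ctrl
import cv2,numpy as np
for n in("scene","side"):
    c=ctrl.camera(n); cv2.imwrite(f"pics/{n}0.png",c["pixels"][:,:,::-1]); np.savez(f"{n}0.npz",**c)
    print(n,c["mtx"],c["k1"],-c["R"].T@c["t"])
print(ctrl.get_obs())
E
```

```text
pics
scene [[362.82364507   0.         260.8434422 ]
 [  0.         362.82364507 186.45653256]
 [  0.           0.           1.        ]] 0.038609580337470854 [-0.21164696  0.49321863  0.49372469]
side [[401.13973572   0.         247.56791913]
 [  0.         401.13973572 192.44632707]
 [  0.           0.           1.        ]] -0.07684684092459555 [ 0.45407362 -0.75801853  0.67261776]
{'time_s': 0.1, 'q': array([ 9.74726016e-01,  1.81454203e-01,  1.60791423e+00, -1.58044526e-05,
        1.35383002e+00, -2.06283427e-01]), 'dq': array([-1.10905197e-03, -2.58710863e-03, -3.13944975e-03, -2.36014569e-04,
        6.82079747e-04, -6.88062643e-05]), 'joint_efforts': array([ 8.28324937e-04, -4.45876336e+01, -3.52242100e+01, -1.63128302e-04,
        4.06575302e-03, -4.77865854e-07]), 'eef_pos': array([0.21818284, 0.53144751, 0.2304783 ]), 'eef_rot': array([-3.06430943e-04,  1.93660258e-01,  9.81068326e-01, -7.42163979e-04]), 'wrist_force': array([ 0.22771489,  0.13653078, -0.30361996]), 'torque': array([ 0.01782467, -0.02689563,  0.02537146]), 'grasp_force': 0.0, 'opening': 1.007186633810353}
```

View pics/scene0.png

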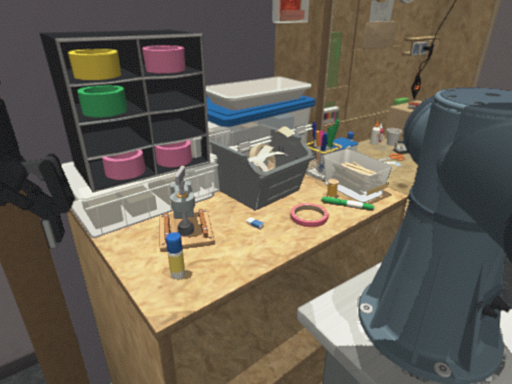

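View pics/side0.png

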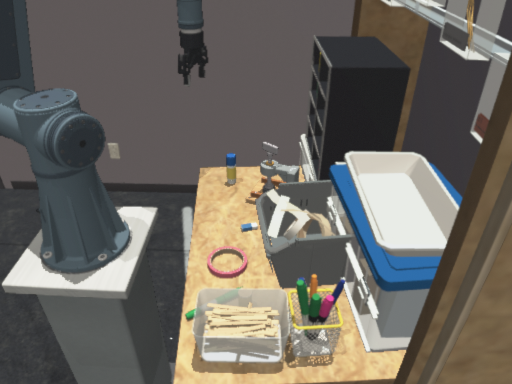

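The scene view shows the guide near (187,225) with its wing head near (181,178), and the glue stick at (176,255), in front of it. The side view shows the wing head near (270,147) and the glue stick at (231,168). I'll enlarge both.

Run:
```python
import cv2,numpy as np
a=cv2.imread("pics/scene0.png")[155:285,140:270]; b=cv2.imread("pics/side0.png")[130:230,220:320]
f=lambda i:cv2.resize(i,(400,400),interpolation=cv2.INTER_CUBIC)
cv2.imwrite("pics/z0.png",np.hstack([f(a),f(b)]))
```

```text
(no output)
```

View pics/z0.png

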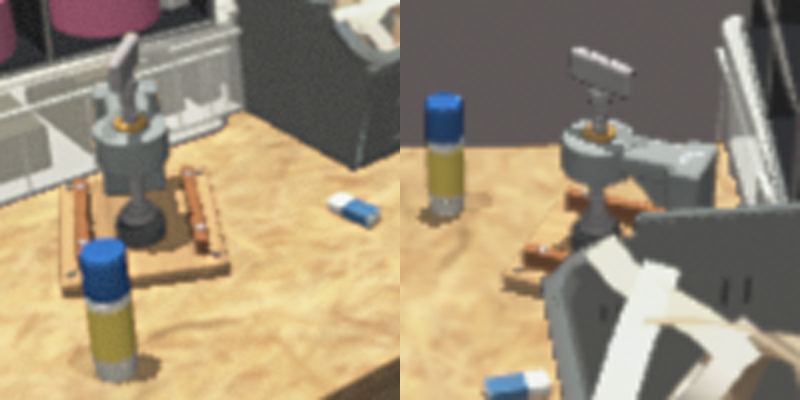

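The left crop shows the wing almost end-on, centred near (123,68), which is scene (180,177). The right crop shows the bar from (172,48) to (234,72), which is side (263,142)–(278.5,148). I'll triangulate from these.

```bash
cat > h.py <<'E'
import numpy as np,cv2
from scipy.spatial.transform import Rotation as Ro
def ray(c,uv):
    k=float(c["k1"]); p=cv2.undistortPoints(np.array([[uv]],float),c["mtx"],np.array([k,0,0,0,0.]))[0,0]
    d=c["R"].T@np.array([p[0],p[1],1]); return -c["R"].T@c["t"],d/np.linalg.norm(d)
def plane(c,uv,z):
    o,d=ray(c,uv); return o+d*(z-o[2])/d[2]
def tri(rays):
    A=sum(np.eye(3)-np.outer(d,d) for o,d in rays); b=sum((np.eye(3)-np.outer(d,d))@o for o,d in rays)
    X=np.linalg.solve(A,b); return X,[np.linalg.norm(np.cross(X-o,d)) for o,d in rays]
def proj(c,X):
    v=c["R"]@X+c["t"]; s=v[:2]/v[2]; s=s*(1+float(c["k1"])*(s@s)); return c["mtx"][:2,:2]@s+c["mtx"][:2,2]
E
python3 - <<'E'
from h import *
S=np.load("scene0.npz");D=np.load("side0.npz")
sc=lambda x,y:(140+x/400*130-.35,155+y/400*130-.35); sd=lambda x,y:(220+x/4-.4,130+y/4-.4)
for n,a,b in [("wing",(123,68),(203,72)),("gold",(130,124),(200,131)),("wing near top",(113,64),(172,48)),("far top",(133,34),(234,71)),("gluetop",(104,245),(44,98))]:
    print(n,*tri([ray(S,sc(*a)),ray(D,sd(*b))]))
for n,a,z in [("boardL",(64,292),.014),("boardR",(228,270),.014),("boardBL",(62,183),.014),("boardBR",(207,172),.014),("glue",(115,370),0),("eraser",(354,212),.006)]:
    print(n,plane(S,sc(*a),z))
E
```

```text
wing [0.47089846 0.23157165 0.15528335] [np.float64(0.00161284113120736), np.float64(0.0016128411312073853)]
gold [0.47037529 0.23041862 0.10980778] [np.float64(0.0008705034110929588), np.float64(0.0008705034110929205)]
wing near top [0.45015178 0.24513473 0.16839002] [np.float64(0.0003480010425962212), np.float64(0.00034800104259627196)]
far top [0.49221069 0.21247878 0.16772186] [np.float64(0.000247237803824193), np.float64(0.0002472378038242511)]
gluetop [0.35437206 0.29939146 0.09706161] [np.float64(0.0003393863500541307), np.float64(0.0003393863500540075)]
boardL [0.43364185 0.30429003 0.014     ]
boardR [0.39237204 0.19726884 0.014     ]
boardBL [0.57485301 0.25224492 0.014     ]
boardBR [0.5247136  0.14636052 0.014     ]
glue [0.35335858 0.3019208  0.        ]
eraser [0.41568124 0.07178394 0.006     ]
```

carry_out(
  plan="-0.727 -0.381 0 0 0 0;-0.727 -0.381 0 0 0 0;-0.727 -0.381 0 0 0 0;-0.727 -0.381 0 0 0 0;-0.727 -0.381 0 0 0 0;-0.727 -0.381 0 0 0 0;-0.727 -0.381 0 0 0 0;-0.727 -0.381 0 0 0 0",
  claw=-1,
)

```text
time_s: 0.77
eef_pos: [0.3879, 0.3292, 0.231]
eef_rot: [-0.0, 0.194, 0.981, -0.0]
wrist_force: [0.3, -0.2, 0.2]
opening: 1.002
grasp_force: 0.0
```

carry_out(
  plan="-0.727 -0.381 0 0 0 0;-0.727 -0.381 0 0 0 0;-0.727 -0.381 0 0 0 0;-0.727 -0.381 0 0 0 0;0 0 0 0 0 0.67;0 0 0 0 0 0.67;0 0 0 0 0 0.67;0 0 0 0 0 0.67",
)

```text
time_s: 1.43
eef_pos: [0.4717, 0.2296, 0.2307]
eef_rot: [-0.0, 0.325, 0.946, -0.0]
wrist_force: [-0.5, 0.2, -0.1]
opening: 0.995
grasp_force: 0.0
```

Run:
```python
from bench import ctrl
import cv2,numpy as np
for n in("wrist","scene","side"):
    c=ctrl.camera(n); cv2.imwrite(f"pics/{n}1.png",c["pixels"][:,:,::-1]); np.savez(f"{n}1.npz",**c)
print(np.load("wrist1.npz")["R"],ctrl.get_obs())
```

```text
[[ 0.61497253  0.78854728 -0.00140294]
 [ 0.7514062  -0.58546548  0.30433353]
 [ 0.23916001 -0.18821093 -0.95256451]] {'time_s': 1.5833, 'q': array([ 2.27346352e-01,  6.88109906e-02,  1.73242562e+00,  7.84309969e-06,
        1.34112930e+00, -6.87265005e-01]), 'dq': array([ 0.00345883, -0.00084647, -0.00251454, -0.00135024, -0.00088723,
       -0.02113114]), 'joint_efforts': array([-1.11904345e-01, -3.85168290e+01, -3.49912512e+01, -4.68890081e-03,
        2.00762646e-03,  3.43774259e-01]), 'eef_pos': array([0.47154609, 0.23000408, 0.2309082 ]), 'eef_rot': array([-3.30521339e-04,  3.22238673e-01,  9.46658380e-01, -2.00632253e-04]), 'wrist_force': array([-0.95213516,  0.46106282,  0.12342278]), 'torque': array([-0.03888139, -0.05573472, -0.02678062]), 'grasp_force': 0.0, 'opening': 1.0002777494129127}
```

View pics/wrist1.png

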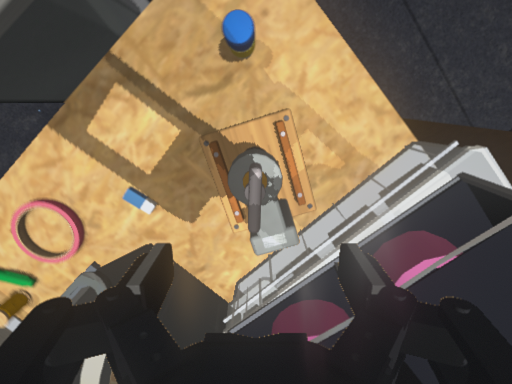

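The wrist view shows the wing bar running nearly vertically from about (258,167) to (254,232). The housing is around (255,178), and the fingers straddle column 256. I'll zoom in to refine.

Run:
```python
import cv2,numpy as np
b=cv2.imread("pics/wrist1.png")[150:250,205:305]
cv2.imwrite("pics/z1.png",cv2.resize(b,(600,600),interpolation=cv2.INTER_CUBIC))
```

```text
(no output)
```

View pics/z1.png

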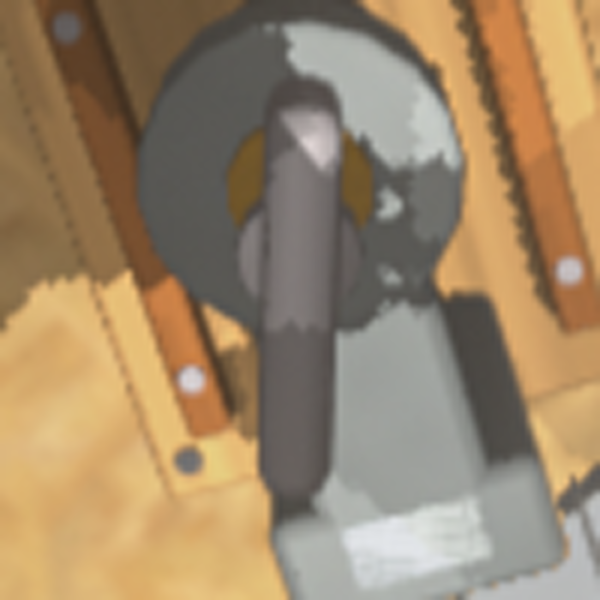

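The bar's top face runs from (305,105) to (297,492) in the crop, with parallel edges, and it is nearly aligned with the tool.

Run:
```python
from h import *
S=np.load("scene0.npz");D=np.load("side0.npz");W=np.load("wrist1.npz")
sc=lambda x,y:(140+x/400*130-.35,155+y/400*130-.35); sd=lambda x,y:(220+x/4-.4,130+y/4-.4)
w=lambda x,y:(205+x/6-.42,150+y/6-.42)
print("cam",-W["R"].T@W["t"])
a=tri([ray(S,sc(113,64)),ray(D,sd(172,48)),ray(W,w(305,105))]);b=tri([ray(S,sc(133,34)),ray(D,sd(234,71)),ray(W,w(297,492))])
print(a,b)
for p,q in((a[0],b[0]),(plane(W,w(305,105),.168),plane(W,w(297,492),.168))):
    d=q-p;print("mid",(p+q)/2,"len",np.linalg.norm(d),"yaw",np.arctan2(d[1],d[0]))
print("gold/housing centre at .112",plane(W,w(300,175),.112))
from bench import ctrl
o=ctrl.get_obs();R=Ro.from_quat(o["eef_rot"],scalar_first=True).as_matrix();print("tool x yaw",np.arctan2(R[1,0],R[0,0]),"pos",o["eef_pos"],R[:,2])
```

```text
cam [0.41038986 0.27828196 0.37427954]
(array([0.44890575, 0.24705701, 0.16806445]), [np.float64(0.001794492859545813), np.float64(0.0013704537910310293), np.float64(0.002106054889134075)]) (array([0.49073584, 0.21399952, 0.16718667]), [np.float64(0.0014488715513718202), np.float64(0.0016558755888589508), np.float64(0.0022453187519252535)])
mid [0.46982079 0.23052827 0.16762556] len 0.05332283434681461 yaw -0.6687859715940959
mid [0.4680236  0.23224088 0.168     ] len 0.05249497957486567 yaw -0.6826229592043906
gold/housing centre at .112 [0.4662485  0.23317882 0.112     ]
tool x yaw 2.485405747538301 pos [0.47154609 0.23000408 0.2309082 ] [-7.55084532e-04 -1.66846891e-04 -9.99999701e-01]
```

carry_out(
  plan="0.085 -0.012 0.2 0 0 0.18;0 0 0.3 0 0 0;0 0 0.3 0 0 0;0 0 0.3 0 0 0;0 0 0.3 0 0 0;0 0 0.3 0 0 0;0 0 0.3 0 0 0;0 0 0.12 0 0 0",
)

```text
time_s: 2.25
eef_pos: [0.4676, 0.2315, 0.1439]
eef_rot: [-0.001, 0.331, 0.943, -0.001]
wrist_force: [-0.0, -0.7, -0.5]
opening: 0.997
grasp_force: 0.0
```

carry_out(
  plan="0 0 0 0 0 0;0 0 0 0 0 0;0 0 0 0 0 0;0 0 0 0 0 0;0 0 0 0 0 0;0 0 0 0 0 0;0 0 0 0 0 0;0 0 0 0 0 0",
  claw=1,
)

```text
time_s: 2.92
eef_pos: [0.4687, 0.2313, 0.1472]
eef_rot: [0.0, 0.331, 0.943, -0.001]
wrist_force: [-2.8, -3.1, 5.6]
opening: 0.101
grasp_force: 58.8
```

```bash
cat > s.py <<'E'
from bench import ctrl
import numpy as np
np.set_printoptions(precision=3,suppress=True)
o=ctrl.get_obs();w,x,y,z=o["eef_rot"]
print(round(o["time_s"],2),"yaw",round(2*np.arctan2(y,x),4),"pos",o["eef_pos"],"F",o["wrist_force"],"T",o["torque"],"q6",o["q"][5].round(4),"e6",o["joint_efforts"][5].round(3),"open",round(o["opening"],3),"grip",round(o["grasp_force"],1))
E
python3 s.py
python3 - <<'E'
from bench import ctrl
import cv2
c=ctrl.camera("wrist")["pixels"][140:,80:440,::-1]
cv2.imwrite("pics/w2.png",cv2.resize(c,None,fx=2,fy=2))
E
```

```text
2.92 yaw 2.466 pos [0.469 0.231 0.147] F [-2.782 -3.141  5.563] T [-0.544  0.497  0.003] q6 -0.663 e6 -0.039 open 0.101 grip 58.8
```

View pics/w2.png

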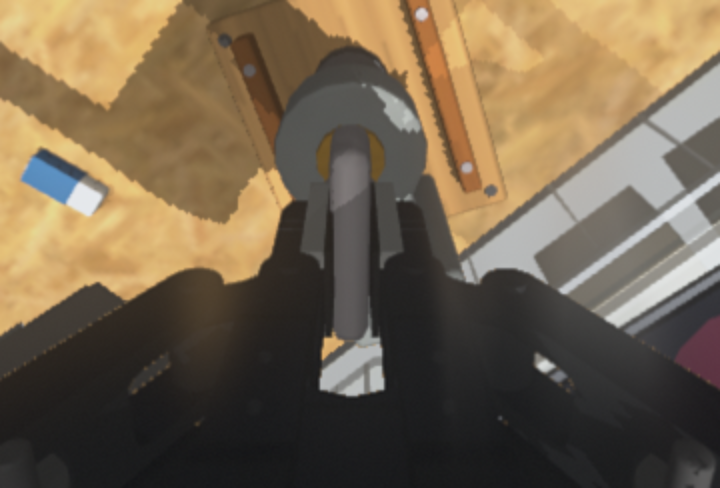

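The bar is held between the pads with an opening of about 9 mm, and the tips sit above the hub. No contact is possible before 1.3 rad, so I'll turn 0.8 rad first.

carry_out(
  plan="0 0 0.0024 0 0 1;0 0 0.0024 0 0 1;0 0 0.0024 0 0 1;0 0 0.0024 0 0 1;0 0 0.0024 0 0 1;0 0 0.0024 0 0 1;0 0 0.0024 0 0 1;0 0 0.0024 0 0 1",
)

```text
time_s: 3.63
eef_pos: [0.4686, 0.2312, 0.1464]
eef_rot: [0.0, 0.674, 0.738, -0.001]
wrist_force: [-2.9, -3.9, 6.2]
opening: 0.103
grasp_force: 58.8
```

```bash
python3 s.py
```

```text
3.63 yaw 1.6613 pos [0.469 0.231 0.146] F [-2.886 -3.881  6.185] T [-0.683  0.545  0.11 ] q6 0.1418 e6 -1.46 open 0.103 grip 58.8
```

carry_out(
  plan="0 0 0.0015 0 0 0.6;0 0 0.0015 0 0 0.6;0 0 0.0015 0 0 0.6;0 0 0.0015 0 0 0.6;0 0 0.0015 0 0 0.6;0 0 0.0015 0 0 0.6;0 0 0.001 0 0 0.4;0 0 0 0 0 0",
)

```text
time_s: 4.3
eef_pos: [0.4686, 0.2312, 0.1461]
eef_rot: [0.0, 0.807, 0.591, -0.001]
wrist_force: [-4.0, -3.1, 6.1]
opening: 0.1
grasp_force: 58.9
```

```bash
python3 s.py
```

```text
4.3 yaw 1.2637 pos [0.469 0.231 0.146] F [-3.976 -3.118  6.054] T [-0.65   0.599 -0.065] q6 0.5393 e6 0.434 open 0.1 grip 58.9
```

carry_out(
  plan="0 0 0.0003 0 0 0.125;0 0 0.0003 0 0 0.125;0 0 0.0003 0 0 0.125;0 0 0.0003 0 0 0.125;0 0 0.0003 0 0 0.125;0 0 0.0003 0 0 0.125;0 0 0.0003 0 0 0.125;0 0 0.0003 0 0 0.125",
)

```text
time_s: 4.97
eef_pos: [0.4686, 0.2312, 0.146]
eef_rot: [0.0, 0.835, 0.55, -0.001]
wrist_force: [-3.9, -3.5, 5.7]
opening: 0.108
grasp_force: 58.9
```

```bash
python3 s.py
```

```text
4.97 yaw 1.1656 pos [0.469 0.231 0.146] F [-3.873 -3.542  5.706] T [-0.657  0.601  0.099] q6 0.6375 e6 -0.099 open 0.108 grip 58.9
```

carry_out(
  plan="0 0 0.0003 0 0 0.125;0 0 0.0003 0 0 0.125;0 0 0.0003 0 0 0.125;0 0 0.0003 0 0 0.125;0 0 0.0003 0 0 0.125;0 0 0.0003 0 0 0.125;0 0 0.0003 0 0 0.125;0 0 0.0003 0 0 0.125",
)

```text
time_s: 5.63
eef_pos: [0.4685, 0.2312, 0.1459]
eef_rot: [0.0, 0.861, 0.508, -0.001]
wrist_force: [-3.5, -3.9, 6.3]
opening: 0.104
grasp_force: 58.9
```

```bash
python3 s.py
```

```text
5.63 yaw 1.0656 pos [0.469 0.231 0.146] F [-3.503 -3.898  6.321] T [-0.696  0.635  0.098] q6 0.7375 e6 -0.099 open 0.104 grip 58.9
```

carry_out(
  plan="0 0 0.0003 0 0 0.125;0 0 0.0003 0 0 0.125;0 0 0.0003 0 0 0.125;0 0 0.0003 0 0 0.125;0 0 0.0003 0 0 0.125;0 0 0.0003 0 0 0.125;0 0 0.0003 0 0 0.125;0 0 0.0003 0 0 0.125",
)

```text
time_s: 6.3
eef_pos: [0.4686, 0.2312, 0.1458]
eef_rot: [0.001, 0.886, 0.464, -0.001]
wrist_force: [-4.4, -3.9, 6.4]
opening: 0.102
grasp_force: 59.0
```

```bash
python3 s.py
```

```text
6.3 yaw 0.9657 pos [0.469 0.231 0.146] F [-4.394 -3.907  6.41 ] T [-0.648  0.623  0.14 ] q6 0.8374 e6 -0.099 open 0.102 grip 59.0
```

carry_out(
  plan="0 0 0.0003 0 0 0.125;0 0 0.0003 0 0 0.125;0 0 0.0003 0 0 0.125;0 0 0.0003 0 0 0.125;0 0 0.0003 0 0 0.125;0 0 0.0003 0 0 0.125;0 0 0.0003 0 0 0.125;0 0 0.0003 0 0 0.125",
)

```text
time_s: 6.97
eef_pos: [0.4685, 0.2312, 0.1457]
eef_rot: [0.001, 0.908, 0.419, -0.001]
wrist_force: [-3.4, -3.4, 6.4]
opening: 0.104
grasp_force: 59.0
```

```bash
python3 s.py
```

```text
6.97 yaw 0.8656 pos [0.469 0.231 0.146] F [-3.44  -3.374  6.409] T [-0.669  0.622  0.128] q6 0.9375 e6 -0.1 open 0.104 grip 59.0
```

carry_out(
  plan="0 0 0.0003 0 0 0.125;0 0 0.0003 0 0 0.125;0 0 0.0003 0 0 0.125;0 0 0.0003 0 0 0.125;0 0 0.0003 0 0 0.125;0 0 0.0003 0 0 0.125;0 0 0.0003 0 0 0.125;0 0 0.0003 0 0 0.125",
)

```text
time_s: 7.63
eef_pos: [0.4685, 0.2312, 0.1456]
eef_rot: [0.001, 0.928, 0.374, -0.001]
wrist_force: [-2.9, -2.7, 7.4]
opening: 0.104
grasp_force: 59.0
```

```bash
python3 s.py
```

```text
7.63 yaw 0.7656 pos [0.469 0.231 0.146] F [-2.867 -2.707  7.431] T [-0.685  0.651  0.095] q6 1.0375 e6 -0.1 open 0.104 grip 59.0
```

carry_out(
  plan="0 0 0.0003 0 0 0.125;0 0 0.0003 0 0 0.125;0 0 0.0003 0 0 0.125;0 0 0.0003 0 0 0.125;0 0 0.0003 0 0 0.125;0 0 0.0003 0 0 0.125;0 0 0.0003 0 0 0.125;0 0 0.0003 0 0 0.125",
)

```text
time_s: 8.3
eef_pos: [0.4685, 0.2312, 0.1455]
eef_rot: [0.001, 0.945, 0.327, -0.001]
wrist_force: [-3.9, -3.9, 6.4]
opening: 0.104
grasp_force: 59.0
```

```bash
python3 s.py
```

```text
8.3 yaw 0.6656 pos [0.468 0.231 0.145] F [-3.938 -3.931  6.42 ] T [-0.682  0.617  0.115] q6 1.1375 e6 -0.1 open 0.104 grip 59.0
```

carry_out(
  plan="0 0 0.0003 0 0 0.125;0 0 0.0003 0 0 0.125;0 0 0.0003 0 0 0.125;0 0 0.0003 0 0 0.125;0 0 0.0003 0 0 0.125;0 0 0.0003 0 0 0.125;0 0 0.0003 0 0 0.125;0 0 0.0003 0 0 0.125",
)

```text
time_s: 8.97
eef_pos: [0.4684, 0.2314, 0.1454]
eef_rot: [0.0, 0.96, 0.279, -0.001]
wrist_force: [-5.2, -1.8, 5.3]
opening: 0.102
grasp_force: 59.1
```

```bash
python3 s.py
```

```text
8.97 yaw 0.566 pos [0.468 0.231 0.145] F [-5.221 -1.831  5.291] T [-0.496  0.703  0.26 ] q6 1.2373 e6 0.059 open 0.102 grip 59.1
```

The torque reads 0.26, so this may be contact. I'll take a smaller step to confirm.

carry_out(
  plan="0 0 0 0 0 0;0 0 0 0 0 0;0 0 0 0 0 0.05;0 0 0 0 0 0.05;0 0 0 0 0 0.05;0 0 0 0 0 0.05;0 0 0 0 0 0.05;0 0 0 0 0 0.05",
)

```text
time_s: 9.63
eef_pos: [0.4683, 0.2316, 0.1454]
eef_rot: [0.0, 0.964, 0.265, -0.001]
wrist_force: [-4.9, -1.4, 6.2]
opening: 0.1
grasp_force: 59.1
```

```bash
python3 s.py
```

```text
9.63 yaw 0.5367 pos [0.468 0.232 0.145] F [-4.905 -1.431  6.203] T [-0.519  0.699  0.375] q6 1.2667 e6 0.27 open 0.1 grip 59.1
```

```bash
python3 s.py
python3 - <<'E'
from bench import ctrl
import numpy as np
for i in range(6):
    ctrl.camera("wrist"); o=ctrl.get_obs(); print(o["torque"].round(3),o["joint_efforts"][5].round(3),o["q"][5].round(4),o["wrist_force"].round(1))
E
```

```text
9.63 yaw 0.5367 pos [0.468 0.232 0.145] F [-4.905 -1.431  6.203] T [-0.519  0.699  0.375] q6 1.2667 e6 0.27 open 0.1 grip 59.1
[-0.492  0.733  0.283] 0.306 1.2671 [-5.6 -2.2  6.2]
[-0.538  0.73   0.355] 0.348 1.2667 [-4.2 -1.   6.6]
[-0.453  0.709  0.299] 0.308 1.2666 [-3.8 -2.1  6. ]
[-0.496  0.705  0.343] 0.295 1.2665 [-4.6 -1.5  6.3]
[-0.5    0.728  0.353] 0.293 1.2666 [-4.1 -2.1  6.3]
[-0.498  0.705  0.353] 0.293 1.2665 [-5.3 -1.3  5.5]
```

Contact is confirmed: torque climbs at about 3–4 N m/rad, with a steady 0.35 N m nip. Now I'll back off.

carry_out(
  plan="0 0 -0.0024 0 0 -1;0 0 -0.0024 0 0 -1;0 0 -0.0024 0 0 -1;0 0 -0.0024 0 0 -1;0 0 -0.0024 0 0 -1;0 0 -0.0024 0 0 -1;0 0 -0.0024 0 0 -1;0 0 -0.0024 0 0 -1",
)

```text
time_s: 10.6
eef_pos: [0.4686, 0.2312, 0.1461]
eef_rot: [0.0, 0.784, 0.621, -0.001]
wrist_force: [-3.4, -3.7, 5.2]
opening: 0.102
grasp_force: 59.0
```

carry_out(
  plan="0 0 -0.0024 0 0 -1;0 0 -0.0024 0 0 -1;0 0 -0.0024 0 0 -1;0 0 -0.0024 0 0 -1;0 0 -0.0024 0 0 -1;0 0 -0.0024 0 0 -1;0 0 -0.0015 0 0 -0.6;0 0 0 0 0 0",
)

```text
time_s: 11.27
eef_pos: [0.4687, 0.2312, 0.1468]
eef_rot: [0.0, 0.541, 0.841, -0.001]
wrist_force: [-2.7, -3.8, 5.9]
opening: 0.101
grasp_force: 59.0
```

```bash
python3 s.py
```

```text
11.27 yaw 1.9994 pos [0.469 0.231 0.147] F [-2.687 -3.788  5.864] T [-0.604  0.568  0.078] q6 -0.1964 e6 -0.755 open 0.101 grip 59.0
```

carry_out(
  plan="0 0 -0.001 0 0 -0.3;0 0 -0.001 0 0 -0.4;0 0 -0.001 0 0 -0.4;0 0 0 0 0 -0.2;0 0 0 0 0 0;0 0 0 0 0 0;0 0 0 0 0 0;0 0 0 0 0 0",
)

```text
time_s: 11.93
eef_pos: [0.4686, 0.2312, 0.1469]
eef_rot: [0.0, 0.486, 0.874, -0.001]
wrist_force: [-3.9, -3.9, 6.5]
opening: 0.106
grasp_force: 59.0
```

```bash
python3 s.py
```

```text
11.93 yaw 2.1261 pos [0.469 0.231 0.147] F [-3.948 -3.884  6.526] T [-0.534  0.577  0.07 ] q6 -0.3231 e6 0.071 open 0.106 grip 59.0
```

Backed off 1.59 rad. Next I release and rise straight up.

carry_out(
  plan="0 0 0 0 0 0;0 0 0 0 0 0;0 0 0 0 0 0;0 0 0 0 0 0;0 0 0 0 0 0;0 0 0 0 0 0;0 0 0 0 0 0;0 0 0 0 0 0",
  claw=-1,
)

```text
time_s: 12.6
eef_pos: [0.4688, 0.2318, 0.1461]
eef_rot: [-0.0, 0.486, 0.874, -0.0]
wrist_force: [0.1, 0.4, 0.7]
opening: 0.999
grasp_force: 0.0
```

carry_out(
  plan="0 0 -0.1 0 0 0;0 0 -0.3 0 0 0;0 0 -0.4 0 0 0;0 0 -0.4 0 0 0;0 0 -0.4 0 0 0;0 0 -0.3 0 0 0;0 0 -0.1 0 0 0;0 0 0 0 0 0",
)

```text
time_s: 13.27
eef_pos: [0.4697, 0.2321, 0.228]
eef_rot: [0.001, 0.486, 0.874, 0.001]
wrist_force: [-0.0, -0.6, 0.7]
opening: 1.003
grasp_force: 0.0
```

```bash
python3 s.py
python3 - <<'E'
from bench import ctrl
import cv2
cv2.imwrite("pics/w3.png",ctrl.camera("wrist")["pixels"][:,:,::-1])
E
```

```text
13.27 yaw 2.1259 pos [0.47  0.232 0.228] F [-0.025 -0.595  0.677] T [ 0.012  0.016 -0.085] q6 -0.3229 e6 -0.0 open 1.003 grip 0.0
```

View pics/w3.png

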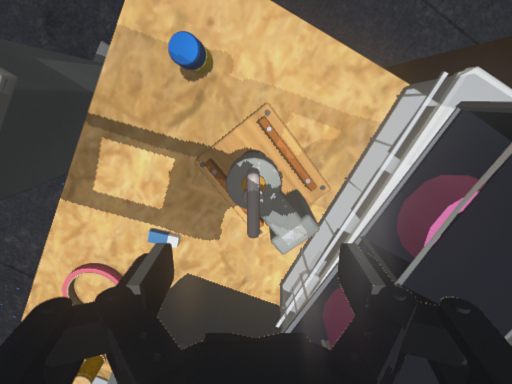

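The wing bar, from (254,172) to (253,235), stayed aligned with the tool. The gripper is clear, and the glue stick (187,50), eraser (163,238) and spool (88,370) are still standing where they were.

```bash
python3 -c "
from bench import ctrl
print(ctrl.hand_in())"
```

```text
the job is handed in; nothing more can be done
None
```

I turned the screw down until the foot bottomed and nipped it at about 0.35 N m, then backed it off 1.59 rad (about a quarter turn), let go and handed the job in; the arm never went near the glue stick, spool or eraser.

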